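# Turn the cup of nuts out on the marble slab

### The arm

A 7-joint arm with a two-finger parallel gripper is mounted at the origin on the work surface. World frame = base frame: x ahead of the robot, y to its left, z up, the work surface at z = 0. Lengths are in mm, angles in rad, forces in N, time in s.
With the tool pointing down it reaches from about 400 to 875 mm from the base axis. Payload 4.4 kg.
Tool frame: the origin (TCP) lies midway between the tips of the shut fingers; the grasp point (between the pads) lies 19 mm behind it; z points along the fingers, y is the line along which they close (so a half turn about z gives the same grasp; the last joint's range is limited). The gripper opens to 85 mm and grips with 20 to 120 N. Pads are 22 mm wide; open, the fingers measure 114 mm over their backs; the gripper's body (76 mm by 85 mm) begins 54 mm behind the grasp point. The pads swing forward as they close: fully open they stand 13 mm farther back than shut.
Start: joints at [1.154, 0.628, 0.038, 1.517, -0.027, 0.996, -0.02], TCP at [223.4, -610.418, 231.313] pointing down, gripper open.
Joint ranges: [-3.06, 3.06], [-0.37, 2.12], [-1.25, 1.32], [0.18, 2.47], [-1.1, 4.24], [0.23, 1.98], [-2.94, 2.94]. Speed limits (rad/s): [2.57, 2.57, 3.14, 3.14, 3.14, 3.14, 3.14].

### API

Orientations are given as [roll, pitch, yaw] about the fixed x, y, z axes, in that order (R = Rz(yaw) Ry(pitch) Rx(roll)).
In Python, from cell import read_state, get_image, finish_job gives the robot as it stands.
- The arm moves only by the tool send_rows, never from a script. Its argument "series" is a list of rows, each an object of numbers: "ax", "ay", "az": the turn, a rotation vector about the tool's x, y, z in rad; "dx", "dy", "dz": the shift along the tool's x, y, z in cm; "hand": the closure, from 0 (fully open) to 1 (shut). In form: [{"ax": .., "ay": .., "az": .., "dx": .., "dy": .., "dz": .., "hand": ..}, ...]. A call has 1 to 10 rows; each row is the pose to reach, as a shift and turn from the pose commanded when the call began, along the tool's axes at that moment; what a row does not reach only later rows make up. A row lasts 1/10 s, in which the tool goes at most 50 mm and 8.59 degrees, less where a joint would pass 70% of its speed; a pose out of reach is approached as far as the arm can. A call with a gripper value outside its range is refused whole. The fingers move at their own pace and stop on an object; the grip force is fixed at half the most. Time passes only in rows, so rows that repeat a pose let the fingers close. It gives the time, the measured TCP pose, the force, the opening and the grip force at its end, in the units of the state.
- read_state(): the state, without advancing time (a new reading comes with each control period).
- get_image(name): name is "scene" or "top" or "wrist"; returns a dict with "pixels" (480x640x3 uint8, red, green, blue), "mtx" (3x3 intrinsics, pixels), "k1" (the pictures are not rectified: a ray, as slopes to the right and down, at radius r is drawn at 1 + k1 r^2 times it, then the intrinsics apply), "R" (3x3) and "t" (3): a world point X has camera coordinates R X + t. Camera axes: x right, y down, z forward; pixel columns grow to the right and rows downward; lengths in mm; the calibration is good to about 2 mm. A picture is of the moment at which its call begins. There is no depth.
- finish_job(): hands the job in; it is judged then, once.
The state is a dict: "clock": time; "qpos": joint angles; "qd": joint speeds; "tau": joint torques, N m; "eef_pos": TCP position; "tool_rot": TCP orientation; "force": force on the tool from outside, world axes, zero at the start; "torque": the same for the moment, N m; "width": finger opening in mm; "gripper_force": force on a finger pad.
Only numpy, scipy, OpenCV 4.12 (cv2) and the standard library are available. Lean on these libraries where they do the work, as an engineer would, in place of code of your own. Each camera call takes 0.05 s, during which the arm holds its last target. There are 200 camera calls.

### The job

Take the metal cup of six square nuts out of its wooden cradle and turn it upside down in the middle of the marble slab so that it stands mouth down with every nut under it. Then lift it straight up, leaving the nuts in one small heap in the middle of the slab, and stand the empty cup mouth down in the middle of the round cork pad. Set the cup down gently and leave everything else as it lies.

Things in the scene. Friction and masses are not known exactly. Their poses are not given: they have to be found in the camera images.
- cup: aluminium cup, straight round: 66 mm outside, 60 mm inside, 80 mm tall, floor 4 mm, 80 to 140 g, lying in the cradle with the six nuts inside. Origin: centre of its closed bottom's outer face; z runs along its axis to the open mouth, which at first points 6 degrees above level. The nuts stay in by friction and slide out once the mouth dips about 20 to 30 degrees below level.
- cup_mouth (a point): centre of the cup's open mouth, in the plane of the rim: 80 mm from the bottom along the cup's z axis
- cup_middle (a point): point on the cup's axis halfway up (40 mm from the bottom), about where the cup balances and a good place to grip across the 66 mm diameter
- cradle: dark wooden cradle, fixed, 100 x 50 mm, 75 mm high: two steel rails 36 mm apart carry the lying cup, a low stop is at the cup's closed end. Origin: centre of its underside; x points as the cup's mouth does, z up. The cup's middle lies 88 mm above the origin; both sides of the cup are free to the fingers down to 25 mm below its axis
- slab_centre (a point): middle of the top face of the white marble slab (200 x 200 x 30 mm, fixed, top 30 mm above the bench); z up, x and y along its edges. The small steel collar (36 mm across, 16 mm high) stands near one corner of it, at about x +72, y +68 mm
- pad_centre (a point): middle of the top face of the round cork pad (100 mm across, 6 mm thick, fixed on the bench). A glass jar 60 mm across and 70 mm high stands 150 mm from it on the robot's side (-x)
- nut0: loose steel square nut, 14 x 14 mm, 8 mm thick, 10 g; origin at the centre of one square face, z along the nut's axis. In the cup at the start
- nut1: another nut, the same
- nut2: another nut, the same
- nut3: another nut, the same
- nut4: another nut, the same
- nut5: another nut, the same
- spool: bystander: wooden thread spool, 44 mm across, 42 mm high, standing on the bench about 145 mm beside the cradle, towards the robot; origin under its centre
- jar: bystander: the glass jar by the pad; origin under its centre
- collar: bystander: the small steel collar on the slab; origin under its centre
- mallet: bystander: hammer lying on the bench beyond the slab
- awl: bystander: screwdriver lying at the left
- spanner: bystander: wrench lying at the right

How it is judged (in metres and radians):
On the way, in this order (a step that is already met when the one before it is completed fails the run):
1. the cup stands mouth down on the slab with all six nuts under it (angle between cup's own z axis and vertical above 3 rad and z of cup_mouth in the frame of slab_centre below 0.004 m and horizontal distance between each of nut0, nut1, nut2, nut3, nut4, nut5 and slab_centre below 0.065 m and z of nut0 in the frame of slab_centre between -0.003 and 0.05 m and z of nut1 in the frame of slab_centre between -0.003 and 0.05 m and z of nut2 in the frame of slab_centre between -0.003 and 0.05 m and z of nut3 in the frame of slab_centre between -0.003 and 0.05 m and z of nut4 in the frame of slab_centre between -0.003 and 0.05 m and z of nut5 in the frame of slab_centre between -0.003 and 0.05 m and horizontal distance between each of nut0, nut1, nut2, nut3, nut4, nut5 and cup_mouth below 0.033 m), for 0.2 s.
2. the cup is lifted straight up off the heap: mouth 50 mm or more above the slab, still upside down and still over the heap, the nuts left in their heap (angle between cup's own z axis and vertical above 2.9 rad and z of cup_mouth in the frame of slab_centre above 0.05 m and horizontal distance between cup_mouth and slab_centre below 0.055 m and horizontal distance between each of nut0, nut1, nut2, nut3, nut4, nut5 and slab_centre below 0.065 m).
At the end, for the whole second after the job is handed in: All six nuts lie at rest on the slab within 65 mm (horizontally) of its centre, none more than 50 mm above it; the cup stands at rest mouth down on the cork pad, its mouth within 30 mm of the pad's centre and within 4 mm of its top, within 8 degrees of upright, released (horizontal distance between each of nut0, nut1, nut2, nut3, nut4, nut5 and slab_centre below 0.065 m and z of nut0 in the frame of slab_centre between -0.003 and 0.05 m and z of nut1 in the frame of slab_centre between -0.003 and 0.05 m and z of nut2 in the frame of slab_centre between -0.003 and 0.05 m and z of nut3 in the frame of slab_centre between -0.003 and 0.05 m and z of nut4 in the frame of slab_centre between -0.003 and 0.05 m and z of nut5 in the frame of slab_centre between -0.003 and 0.05 m and linear speed of each of nut0, nut1, nut2, nut3, nut4, nut5, cup below 0.02 m/s and angle between cup's own z axis and vertical above 3 rad and horizontal distance between cup_mouth and pad_centre below 0.03 m and z of cup_mouth in the frame of pad_centre below 0.004 m); the robot touches nothing.
It fails at once if the collar, spool or jar is moved by 20 mm (distance of any of collar, spool, jar from where it was at the start of the episode above 0.02 m).
It fails at once if the hammer, screwdriver or wrench is moved by 30 mm (distance of any of mallet, awl, spanner from where it was at the start of the episode above 0.03 m).
It fails at once if the cup is banged or rammed on the slab or the pad (over 40 N) (contact force between cup and slab above 40 N or contact force between cup and pad above 40 N).
It also fails if it takes over 58 s, if anything falls off the work surface, if the arm or the gripper's body presses on something with over 40 N, if the wrist force passes 120 N, or if a joint passes its speed limit or range.

## Working session

There is one attempt and no reset: what is moved stays moved. The work goes in short steps, Python scripts to look and compute and a tool call to move; the robot and the scene stay as the last step left them, time stands still between calls to the robot, and variables do not carry over. Pictures are saved under pics/ and viewed, at most 10 in all, crops included, and the job is handed in when it is done.

Besides the shell and the picture viewer there is one more tool, called as name([rows], argument=value, ...), one row to a line, values as JSON. send_rows: Moves the arm, as the interface text tells. Its arguments: {"type":"object","properties":{"series":{"type":"array","items":{"type":"object","properties":{"ax":{"type":"number"},"ay":{"type":"number"},"az":{"type":"number"},"dx":{"type":"number"},"dy":{"type":"number"},"dz":{"type":"number"},"hand":{"type":"number"}}}}},"required":["series"]}

```bash
mkdir -p pics; ls; python3 - <<'E'
from cell import *
import cv2
s=read_state();print({k:s[k] for k in('clock','eef_pos','tool_rot','width','force')})
for n in('scene','top'):
    d=get_image(n);cv2.imwrite(f'pics/{n}0.png',d['pixels'][:,:,::-1]);print(n,d['mtx'],d['k1'],d['R'],d['t'])
E
```

```text
pics
{'clock': 0.0, 'eef_pos': array([ 223.18226833, -609.81852982,  230.39841665]), 'tool_rot': array([-3.13972004e+00,  3.75803404e-05,  3.50793350e-01]), 'width': 85.4386270792794, 'force': array([ 1.00640229, -0.71440241, -0.9634615 ])}
scene [[519.04382926   0.         320.88828363]
 [  0.         519.04382926 232.71110527]
 [  0.           0.           1.        ]] 0.049926743679436045 [[-0.13517355  0.99079127 -0.00779547]
 [ 0.69355154  0.08899648 -0.71488872]
 [-0.70761174 -0.10204061 -0.69919478]] [  77.296538   -330.45104402 1676.44141884]
top [[451.99036856   0.         325.57662737]
 [  0.         451.99036856 239.95043677]
 [  0.           0.           1.        ]] -0.05968707256762752 [[-0.00591715 -0.9999669   0.00558471]
 [-0.98463797  0.00485165 -0.17454089]
 [ 0.17450802 -0.0065317  -0.98463409]] [ -14.50085248  588.33889968 1189.21621096]
```

View pics/top0.png

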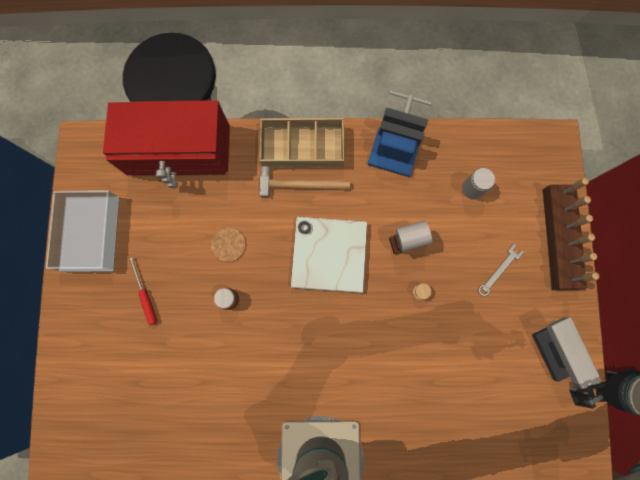

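View pics/scene0.png

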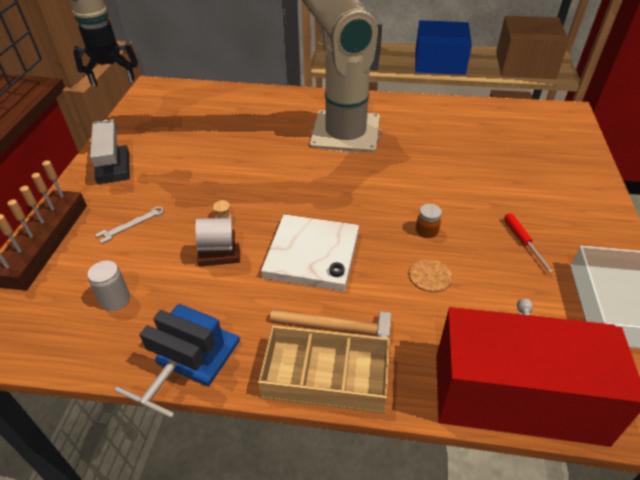

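```bash
cat > h.py <<'E'
import numpy as np, cv2
from cell import *
def ray(d,u,v):
    K=d['mtx'];p=np.array([(u-K[0,2])/K[0,0],(v-K[1,2])/K[1,1]]);q=p.copy()
    for _ in range(20): q=p/(1+d['k1']*(q@q))
    return -d['R'].T@d['t'], d['R'].T@np.r_[q,1]
def onz(d,u,v,z):
    c,r=ray(d,u,v);return c+r*(z-c[2])/r[2]
def proj(d,X):
    x=d['R']@np.asarray(X,float)+d['t'];q=x[:2]/x[2];q=q*(1+d['k1']*(q@q));K=d['mtx']
    return np.array([K[0,0]*q[0]+K[0,2],K[1,1]*q[1]+K[1,2]])
E
python3 - <<'E'
from h import *
t=get_image('top');s=get_image('scene')
T=t['pixels'][:,:,::-1];S=s['pixels'][:,:,::-1]
a=cv2.resize(T[195:315,375:455],None,fx=5,fy=5,interpolation=2);b=cv2.resize(S[190:280,180:255],None,fx=5,fy=5,interpolation=2)
c=np.zeros((600,790,3),np.uint8);c[:600,:400]=a;c[:450,405:780]=b;cv2.imwrite('pics/cup.png',c)
# slab
for n,d,I in(('top',t,T),('scene',s,S)):
    hsv=cv2.cvtColor(I,cv2.COLOR_BGR2HSV)
    w=((hsv[:,:,1]<60)&(hsv[:,:,2]>170)).astype(np.uint8)
    cs=cv2.findContours(w,0,2)[0]
    for k in cs:
        if cv2.contourArea(k)>200:
            r=cv2.minAreaRect(k);print(n,cv2.contourArea(k),r)
            ap=cv2.approxPolyDP(k,6,True)[:,0]
            if cv2.contourArea(k)>2500: print([onz(d,*p,30).round(1) for p in ap])
for d,u,v,z in((t,228,245,6),(s,430.5,275.5,6),(t,225,299,70),(t,305,228,46),(t,423,291,42)): print(onz(d,u,v,z).round(1))
# pad mask
hsv=cv2.cvtColor(T,cv2.COLOR_BGR2HSV);print('pad',hsv[245,228],'bench',hsv[245,200],hsv[300,400],hsv[244,396])
E
```

```text
top 1115.0 ((575.0005493164062, 350.962646484375), (64.33819580078125, 19.721925735473633), 64.29004669189453)
top 251.5 ((223.0, 298.0), (18.0, 18.0), 90.0)
top 341.0 ((414.591796875, 233.39016723632812), (12.826202392578125, 30.175931930541992), 76.75948333740234)
top 4832.0 ((328.83245849609375, 253.8451690673828), (71.60328674316406, 70.10710144042969), 4.085616588592529)
[array([658.2,  62.4,  30. ]), array([464.1,  77.9,  30. ]), array([ 449.4, -116.9,   30. ]), array([ 642.9, -132. ,   30. ])]
top 2388.5 ((83.4605712890625, 232.99685668945312), (41.39365005493164, 73.4990463256836), 4.5377726554870605)
top 303.0 ((483.5, 178.0), (20.0, 19.0), 90.0)
scene 263.5 ((156.0, 390.0), (50.0, 30.0), 90.0)
scene 205.0 ((383.8564453125, 324.4356689453125), (10.348386764526367, 23.582380294799805), 5.7105937004089355)
scene 408.0 ((102.25, 271.25), (18.34120750427246, 29.4091796875), 71.56504821777344)
scene 2732.5 ((619.9644165039062, 293.3861389160156), (111.7934799194336, 49.6926155090332), 72.6459732055664)
[array([477.8, 614.3,  30. ]), array([694.8, 611.9,  30. ]), array([702.6, 646.5,  30. ]), array([746.2, 648. ,  30. ]), array([748.3, 665.8,  30. ]), array([539.7, 724.5,  30. ]), array([538.5, 619. ,  30. ])]
scene 608.5 ((213.0, 228.0), (18.0, 34.0), 90.0)
scene 4698.0 ((309.81439208984375, 248.05072021484375), (88.05553436279297, 60.60386657714844), 9.162346839904785)
[array([ 455.6, -112. ,   30. ]), array([ 648.9, -127.6,   30. ]), array([666.5,  66. ,  30. ]), array([472.8,  78.9,  30. ])]
scene 202.5 ((126.90001678466797, 223.80003356933594), (9.391485214233398, 65.29318237304688), 63.43495178222656)
scene 629.0 ((101.5, 139.0), (34.0, 21.0), 90.0)
[583.1 259.9   6. ]
[594.1 263.5   6. ]
[427.4 250.   70. ]
[623.2  39.1  46. ]
[ 447.3 -282.5   42. ]
pad [ 14 134 184] bench [ 13 157 177] [ 13 154 159] [ 10 146  54]
```

View pics/cup.png

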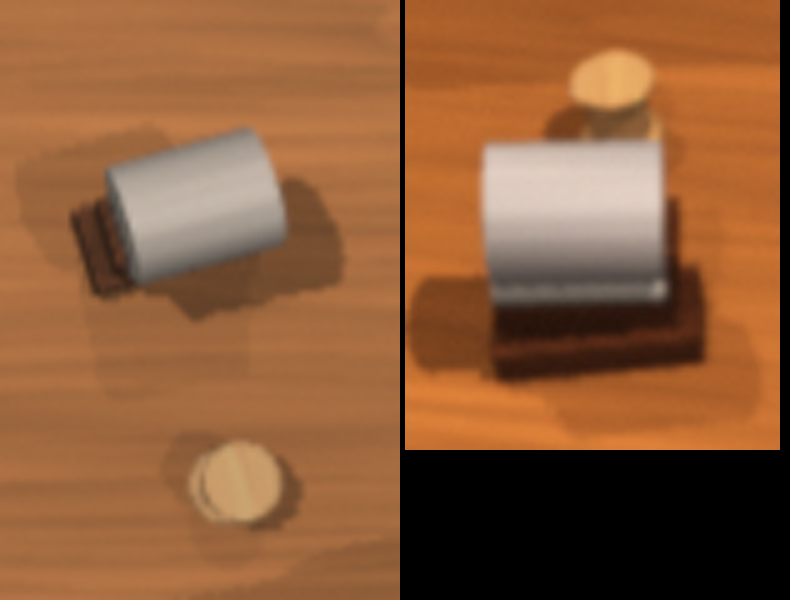

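```bash
cat >> h.py <<'E'
def tri(d1,p1,d2,p2):
    c1,r1=ray(d1,*p1);c2,r2=ray(d2,*p2)
    r1=r1/np.linalg.norm(r1);r2=r2/np.linalg.norm(r2)
    s=np.linalg.lstsq(np.c_[r1,-r2],c2-c1,rcond=None)[0]
    a=c1+s[0]*r1;b=c2+s[1]*r2
    return (a+b)/2,np.linalg.norm(a-b)
E
python3 - <<'E'
from h import *
t=get_image('top');s=get_image('scene');w=get_image('wrist')
cv2.imwrite('pics/w0.png',w['pixels'][:,:,::-1])
print('cup',tri(t,(414,236.2),s,(213.8,234.5)),onz(t,414,236.2,88),onz(s,213.8,234.5,88))
f=lambda x,y:(375+x/5,195+y/5)
# axis ends from top crop
A=onz(t,*f(121,226),84);B=onz(t,*f(268,186),92);print(A,B,'yaw',np.degrees(np.arctan2(*(B-A)[1::-1])),np.linalg.norm(B-A))
# rail/camera centre
st=read_state();from scipy.spatial.transform import Rotation as Ro
R=Ro.from_euler('xyz',st['tool_rot']).as_matrix();p=np.array(st['eef_pos'])
C=-w['R'].T@w['t'];print('wrist cam in tool',R.T@(C-p),'axes',(R.T@w['R'].T).round(2),w['mtx'][0,0])
print('tcp in top',proj(t,p),'scene',proj(s,p))
E
```

```text
cup (array([ 592.64439919, -254.54818321,   75.48344261]), np.float64(4.564151538124424)) [ 590.86373531 -254.25146502   88.        ] [ 604.83329068 -246.67403124   88.        ]
[ 580.89039365 -214.76549279   84.        ] [ 600.8230267  -293.16532957   92.        ] yaw -75.73516427522472 81.28864783731377
wrist cam in tool [  72.8333803    -0.49764915 -141.13953472] axes [[ 0.   -0.96 -0.28]
 [ 1.    0.    0.  ]
 [ 0.   -0.28  0.96]] 420.9449396219094
tcp in top [586.30329777 382.23061565] scene [113.91220556  86.53151082]
```

```bash
cat >> h.py <<'E'
from scipy.spatial.transform import Rotation as Ro
def cur():
    s=read_state();return np.array(s['eef_pos']),Ro.from_euler('xyz',s['tool_rot']).as_matrix(),s
def tool(yaw,down):
    """tool z: heading yaw(deg), 'down' deg below level; x on the upper side (down>90: leans back)"""
    y=np.radians(yaw);b=np.radians(down);d=np.array([np.cos(y),np.sin(y),0]);Z=np.array([0,0,1.])
    z=np.cos(b)*d-np.sin(b)*Z;x=np.sin(b)*d+np.cos(b)*Z
    return np.c_[x,np.cross(z,x),z]
def move(p,R):
    p0,R0,s=cur();print('t',s['clock'],'d cm',(R0.T@(np.asarray(p)-p0)/10).round(2),'a',Ro.from_matrix(R0.T@R).as_rotvec().round(3),'deg',round(np.degrees(np.linalg.norm(Ro.from_matrix(R0.T@R).as_rotvec())),1))
E
python3 - <<'E'
from h import *
# grasp: heading -a (yaw 104.3), leaning past vertical by 45 -> down=135
R=tool(104.3,135);print(R.round(2));c=np.array([595,-251,88.])
move(c-103*R[:,2],R)
E
```

```text
[[-0.17  0.97  0.17]
 [ 0.69  0.25 -0.69]
 [-0.71  0.   -0.71]]
t 0.35 d cm [ 47.98 -28.21   7.04] a [-0.575 -0.636 -1.387] deg 93.5
```

send_rows([
  {"dx": 48,"dy": -28.2,"dz": 7.0,"ax": -0.575,"ay": -0.636,"az": -1.387,"hand": 0},
  {"dx": 48,"dy": -28.2,"dz": 7.0,"ax": -0.575,"ay": -0.636,"az": -1.387,"hand": 0},
  {"dx": 48,"dy": -28.2,"dz": 7.0,"ax": -0.575,"ay": -0.636,"az": -1.387,"hand": 0},
  {"dx": 48,"dy": -28.2,"dz": 7.0,"ax": -0.575,"ay": -0.636,"az": -1.387,"hand": 0},
  {"dx": 48,"dy": -28.2,"dz": 7.0,"ax": -0.575,"ay": -0.636,"az": -1.387,"hand": 0},
  {"dx": 48,"dy": -28.2,"dz": 7.0,"ax": -0.575,"ay": -0.636,"az": -1.387,"hand": 0},
  {"dx": 48,"dy": -28.2,"dz": 7.0,"ax": -0.575,"ay": -0.636,"az": -1.387,"hand": 0},
  {"dx": 48,"dy": -28.2,"dz": 7.0,"ax": -0.575,"ay": -0.636,"az": -1.387,"hand": 0},
  {"dx": 48,"dy": -28.2,"dz": 7.0,"ax": -0.575,"ay": -0.636,"az": -1.387,"hand": 0},
  {"dx": 48,"dy": -28.2,"dz": 7.0,"ax": -0.575,"ay": -0.636,"az": -1.387,"hand": 0},
])

```text
clock: 1.35
eef_pos: [538.2, -228.1, 169.4]
tool_rot: [3.079, 0.728, 1.662]
force: [0.6, -0.2, 0.0]
width: 85.6
gripper_force: 0.0
```

```bash
python3 - <<'E'
from h import *
print(cur()[2]['qpos'])
R=tool(104.3,135);c=np.array([595,-251,88.])
move(c-103*R[:,2],R)
E
```

```text
[-0.367763    0.70878448  0.46881696  2.08227059  1.02990042  0.49564407
 -0.8484547 ]
t 1.35 d cm [ 3.85  4.43 -2.  ] a [-0.046 -0.053 -0.117] deg 7.8
```

send_rows([
  {"dx": 3.85,"dy": 4.43,"dz": -2.0,"ax": -0.046,"ay": -0.053,"az": -0.117,"hand": 0},
  {"dx": 3.85,"dy": 4.43,"dz": -2.0,"ax": -0.046,"ay": -0.053,"az": -0.117,"hand": 0},
  {"dx": 3.85,"dy": 4.43,"dz": -2.0,"ax": -0.046,"ay": -0.053,"az": -0.117,"hand": 0},
  {"dx": 3.85,"dy": 4.43,"dz": -2.0,"ax": -0.046,"ay": -0.053,"az": -0.117,"hand": 0},
])

```text
clock: 1.75
eef_pos: [574.2, -185.3, 161.6]
tool_rot: [3.141, 0.784, 1.809]
force: [0.3, -1.6, 0.3]
width: 85.6
gripper_force: 0.0
```

```bash
python3 - <<'E'
from h import *
s=cur()[2];print(s['qpos'],s['eef_pos'],s['tool_rot'])
w=get_image('wrist');cv2.imwrite('pics/w1.png',w['pixels'][:,:,::-1])
R=tool(104.3,135);c=np.array([595,-251,88.]);move(c-103*R[:,2],R)
a=np.array([np.cos(np.radians(-75.7))*np.cos(.105),np.sin(np.radians(-75.7))*np.cos(.105),np.sin(.105)])
for k in(-40,0,40): print(k,proj(w,c+k*a))
E
```

```text
[-0.44979428  0.76360493  0.44853419  2.02879943  1.04397505  0.55526575
 -0.83793041] [ 574.20094676 -185.25589522  161.59554764] [3.14070085 0.78357946 1.80930167]
t 1.8 d cm [ 0.42  0.46 -0.26] a [-0.008 -0.002 -0.009] deg 0.7
-40 [323.42128901 189.43685937]
0 [323.35733231 233.44639583]
40 [323.30319943 267.33728244]
```

View pics/w1.png

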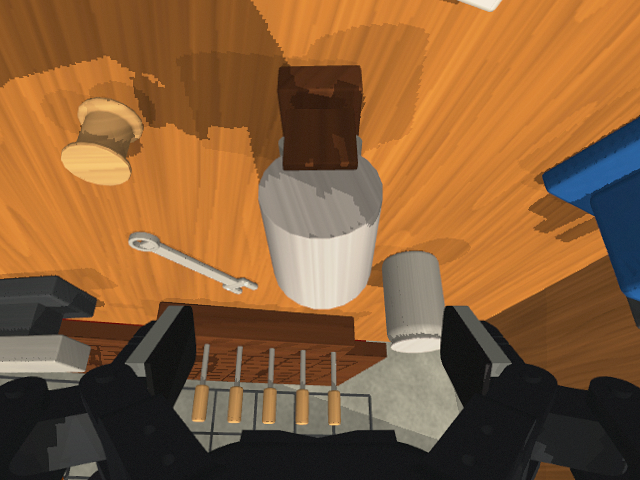

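```bash
python3 - <<'E'
from h import *
R=tool(105.3,135);c=np.array([595,-251,88.])
a=np.array([np.cos(np.radians(-74.7)),np.sin(np.radians(-74.7)),0])
move(c-103*R[:,2],R);move(c-40*R[:,2]-2*a,R);move(c-2*a+17*R[:,2],R)
E
```

```text
t 1.8 d cm [ 0.42  0.33 -0.26] a [-0.02  -0.002 -0.021] deg 1.7
t 1.8 d cm [0.55 0.45 5.9 ] a [-0.02  -0.002 -0.021] deg 1.7
t 1.8 d cm [ 0.54  0.57 11.59] a [-0.02  -0.002 -0.021] deg 1.7
```

send_rows([
  {"dx": 0.2,"dy": 0.1,"dz": 3.0,"ax": -0.02,"ay": 0,"az": -0.02,"hand": 0},
  {"dx": 0.2,"dy": 0.1,"dz": 6.0,"ax": -0.02,"ay": 0,"az": -0.02,"hand": 0},
  {"dx": 0.2,"dy": 0.1,"dz": 6.0,"ax": -0.02,"ay": 0,"az": -0.02,"hand": 0},
])

```text
clock: 2.1
eef_pos: [582.6, -228.5, 116.6]
tool_rot: [-3.137, 0.785, 1.836]
force: [-0.4, -0.2, 0.4]
width: 85.6
gripper_force: 0.0
```

```bash
python3 - <<'E'
from h import *
R=tool(105.3,135);c=np.array([595,-251,88.])
a=np.array([np.cos(np.radians(-74.7)),np.sin(np.radians(-74.7)),0])
move(c-2*a+17*R[:,2],R)
w=get_image('wrist');cv2.imwrite('pics/w2.png',w['pixels'][:,:,::-1])
a[2]=.105
for k in(-40,0,40): print(k,proj(w,c+k*a))
move(c-2*a+17*R[:,2],R)
E
```

```text
t 2.1 d cm [0.4  0.63 5.34] a [-0.005 -0.    -0.001] deg 0.3
-40 [330.44436829 219.91509683]
0 [328.59870816 272.65300215]
40 [327.28481045 309.8112889 ]
t 2.15 d cm [0.37 0.49 5.51] a [-0.003 -0.001 -0.001] deg 0.2
```

View pics/w2.png

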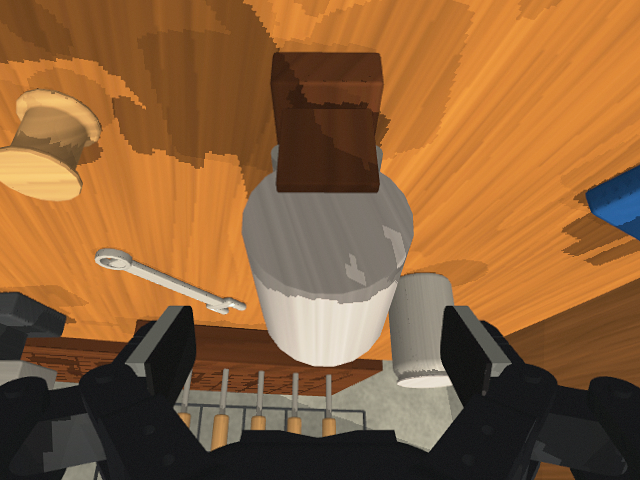

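send_rows([
  {"dx": 0.3,"dy": 0.4,"dz": 2.0,"hand": 0},
  {"dx": 0.35,"dy": 0.4,"dz": 4.0,"hand": 0},
  {"dx": 0.35,"dy": 0.4,"dz": 5.5,"hand": 0},
  {"dx": 0.35,"dy": 0.4,"dz": 5.5,"hand": 0},
  {"dx": 0.35,"dy": 0.4,"dz": 5.5,"hand": 0},
])

```text
invalid input at $.series[0]: expected keys ax, ay, az, dx, dy, dz, hand
```

```bash
python3 - <<'E'
from h import *
R=tool(105.3,135);c=np.array([595,-251,88.])
a=np.array([np.cos(np.radians(-74.7)),np.sin(np.radians(-74.7)),0])
move(c-2*a+17*R[:,2],R);print(cur()[2]['force'])
E
```

```text
t 2.15 d cm [0.35 0.49 5.49] a [-0.003 -0.001 -0.001] deg 0.2
[ 0.20083899 -0.14431202 -0.47940474]
```

send_rows([
  {"ax": 0,"ay": 0,"az": 0,"dx": 0.3,"dy": 0.4,"dz": 2.0,"hand": 0},
  {"ax": 0,"ay": 0,"az": 0,"dx": 0.35,"dy": 0.4,"dz": 4.0,"hand": 0},
  {"ax": 0,"ay": 0,"az": 0,"dx": 0.35,"dy": 0.4,"dz": 5.5,"hand": 0},
  {"ax": 0,"ay": 0,"az": 0,"dx": 0.35,"dy": 0.4,"dz": 5.5,"hand": 0},
  {"ax": 0,"ay": 0,"az": 0,"dx": 0.35,"dy": 0.4,"dz": 5.5,"hand": 0},
])

```text
clock: 2.65
eef_pos: [599.4, -257.0, 76.5]
tool_rot: [3.139, 0.782, 1.838]
force: [0.0, -0.1, -0.5]
width: 85.4
gripper_force: 0.0
```

```bash
python3 - <<'E'
from h import *
R=tool(105.3,135);c=np.array([595,-251,88.])
a=np.array([np.cos(np.radians(-74.7)),np.sin(np.radians(-74.7)),0])
move(c-2*a+17*R[:,2],R);print(cur()[2]['force'])
E
```

```text
t 2.65 d cm [-0.18 -0.26  0.25] a [ 0.003 -0.003  0.   ] deg 0.2
[ 0.03481209 -0.1207916  -0.5386532 ]
```

send_rows([
  {"ax": 0,"ay": 0,"az": 0,"dx": -0.1,"dy": -0.1,"dz": 0.2,"hand": 0.1},
  {"ax": 0,"ay": 0,"az": 0,"dx": -0.1,"dy": -0.1,"dz": 0.2,"hand": 1},
  {"ax": 0,"ay": 0,"az": 0,"dx": -0.1,"dy": -0.1,"dz": 0.2,"hand": 1},
  {"ax": 0,"ay": 0,"az": 0,"dx": -0.1,"dy": -0.1,"dz": 0.2,"hand": 1},
  {"ax": 0,"ay": 0,"az": 0,"dx": -0.1,"dy": -0.1,"dz": 0.2,"hand": 1},
  {"ax": 0,"ay": 0,"az": 0,"dx": -0.1,"dy": -0.1,"dz": 0.2,"hand": 1},
])

```text
clock: 3.25
eef_pos: [597.4, -261.0, 76.6]
tool_rot: [-3.141, 0.786, 1.839]
force: [-5.7, -0.1, 7.5]
width: 63.7
gripper_force: 65.8
```

send_rows([
  {"ax": 0,"ay": 0,"az": 0,"dx": -0.7,"dy": 0,"dz": -0.7,"hand": 1},
  {"ax": 0,"ay": 0,"az": 0,"dx": -1.4,"dy": 0,"dz": -1.4,"hand": 1},
  {"ax": 0,"ay": 0,"az": 0,"dx": -2.1,"dy": 0,"dz": -2.1,"hand": 1},
  {"ax": 0,"ay": 0,"az": 0,"dx": -2.8,"dy": 0,"dz": -2.8,"hand": 1},
  {"ax": 0,"ay": 0,"az": 0,"dx": -2.8,"dy": 0,"dz": -2.8,"hand": 1},
])

```text
clock: 3.75
eef_pos: [600.2, -258.6, 115.5]
tool_rot: [3.136, 0.782, 1.838]
force: [0.0, 0.8, -2.1]
width: 63.0
gripper_force: 65.8
```

```bash
python3 - <<'E'
from h import *
w=get_image('wrist');t=get_image('top');s=get_image('scene')
W=w['pixels'][:,:,::-1];I=np.zeros((480,790,3),np.uint8)
I[:480,:480]=W[:,80:560]
a=cv2.resize(t['pixels'][180:300,360:460,::-1],None,fx=2.4,fy=2.4);b=cv2.resize(s['pixels'][150:250,170:300,::-1],None,fx=2.3,fy=1.9)
I[:a.shape[0],485:485+a.shape[1]]=a; I[290:290+b.shape[0],485:485+b.shape[1]]=b
cv2.imwrite('pics/g1.png',I)
p,R,st=cur();print(p,st['force'],st['qpos'])
E
```

```text
[ 599.29765887 -258.45946228  113.75810737] [-0.67079203  0.54376807 -2.06094693] [-0.35021515  0.8898686   0.53564273  2.00186479  1.25981331  0.36468418
 -0.9678709 ]
```

View pics/g1.png

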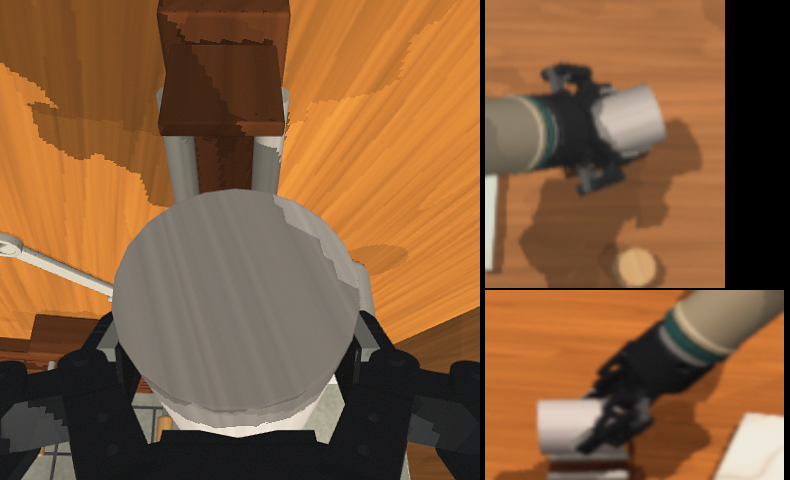

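```bash
cat >> h.py <<'E'
Lt=np.array([-16.9,-1.8,37.3]); SL=np.array([557,-25.5,30.])
Mt=np.array([-37.7,-1.8,11.7])
def lip(psi,b,h,off=33):
    R=tool(psi,b);d=np.array([np.cos(np.radians(psi)),np.sin(np.radians(psi)),0])
    P=SL+off*d+[0,0,h]; return P-R@Lt,R
E
python3 - <<'E'
from h import *
p,R,s=cur();move(p+[0,0,70],R);move(*lip(60,139,70));print(lip(60,139,70)[0])
E
```

```text
t 3.9 d cm [-4.93  0.01 -4.97] a [0. 0. 0.] deg 0.0
t 3.9 d cm [ 20.39   7.46 -19.92] a [ 0.581 -0.071  0.543] deg 45.7
[594.67787819  36.15999935 111.71640988]
```

send_rows([
  {"ax": 0,"ay": 0,"az": 0,"dx": -1.0,"dy": 0,"dz": -1.0,"hand": 1},
  {"ax": 0,"ay": 0,"az": 0,"dx": -2.5,"dy": 0,"dz": -2.5,"hand": 1},
  {"ax": 0,"ay": 0,"az": 0,"dx": -4.3,"dy": 0,"dz": -4.3,"hand": 1},
  {"ax": 0.03,"ay": 0,"az": 0.03,"dx": -3.8,"dy": 0.4,"dz": -5.9,"hand": 1},
  {"ax": 0.09,"ay": -0.01,"az": 0.08,"dx": -1.5,"dy": 1.1,"dz": -7.5,"hand": 1},
  {"ax": 0.15,"ay": -0.02,"az": 0.14,"dx": 0.8,"dy": 1.9,"dz": -9.2,"hand": 1},
  {"ax": 0.2,"ay": -0.025,"az": 0.19,"dx": 3.2,"dy": 2.6,"dz": -11,"hand": 1},
  {"ax": 0.26,"ay": -0.03,"az": 0.24,"dx": 5.5,"dy": 3.4,"dz": -12.7,"hand": 1},
  {"ax": 0.32,"ay": -0.04,"az": 0.3,"dx": 7.8,"dy": 4.1,"dz": -14.4,"hand": 1},
  {"ax": 0.35,"ay": -0.043,"az": 0.33,"dx": 9,"dy": 4.5,"dz": -15.2,"hand": 1},
])

```text
clock: 4.9
eef_pos: [597.6, -78.1, 156.3]
tool_rot: [-3.134, 0.825, 1.368]
force: [0.6, -0.3, -1.4]
width: 63.4
gripper_force: 65.9
```

```bash
python3 - <<'E'
from h import *
p,R,s=cur();print(s['qpos'],s['force']);move(*lip(60,139,70));
E
```

```text
[-0.46868688  0.90886864  0.2999754   1.57959531  0.54326627  1.14303646
 -0.78864455] [ 0.59090636 -0.2739593  -1.39624136]
t 4.9 d cm [10.83 -2.63 -5.13] a [ 0.231 -0.029  0.214] deg 18.1
```

send_rows([
  {"ax": 0.06,"ay": -0.007,"az": 0.053,"dx": 2.5,"dy": -0.6,"dz": -1.3,"hand": 1},
  {"ax": 0.12,"ay": -0.015,"az": 0.107,"dx": 5.0,"dy": -1.3,"dz": -2.5,"hand": 1},
  {"ax": 0.18,"ay": -0.022,"az": 0.16,"dx": 7.5,"dy": -1.9,"dz": -3.8,"hand": 1},
  {"ax": 0.22,"ay": -0.028,"az": 0.205,"dx": 10.0,"dy": -2.4,"dz": -4.8,"hand": 1},
  {"ax": 0.231,"ay": -0.029,"az": 0.214,"dx": 10.8,"dy": -2.6,"dz": -5.1,"hand": 1},
  {"ax": 0.231,"ay": -0.029,"az": 0.214,"dx": 10.8,"dy": -2.6,"dz": -5.1,"hand": 1},
])

```text
clock: 5.5
eef_pos: [593.8, 31.9, 112.2]
tool_rot: [-3.141, 0.858, 1.048]
force: [-1.1, -0.9, -1.1]
width: 63.5
gripper_force: 65.9
```

```bash
python3 - <<'E'
from h import *
p,R,s=cur();print(p,s['qpos'],s['force'])
for b,h in((139,70),(129,40),(122,20),(114,8)): move(*lip(60,b,h))
w=get_image('wrist');t=get_image('top');s=get_image('scene')
I=np.zeros((480,790,3),np.uint8);I[:480,:480]=w['pixels'][:,80:560,::-1]
a=cv2.resize(t['pixels'][190:310,270:390,::-1],None,fx=2.4,fy=2.4);b=cv2.resize(s['pixels'][170:290,230:390,::-1],None,fx=1.9,fy=1.55)
I[:a.shape[0],485:485+a.shape[1]]=a; I[290:290+b.shape[0],485:485+b.shape[1]]=b
cv2.imwrite('pics/g2.png',I)
E
```

```text
[593.78616644  31.89410712 112.19852067] [-0.51390965  1.09580219  0.28490047  1.25289321  0.29527079  1.48401647
 -0.94487124] [-1.14527408 -0.85917519 -1.05392397]
t 5.5 d cm [ 0.31 -0.14 -0.28] a [0.    0.003 0.001] deg 0.2
t 5.5 d cm [ 1.9  -0.14  1.44] a [0.    0.178 0.001] deg 10.2
t 5.5 d cm [ 2.93 -0.14  2.66] a [0.    0.3   0.001] deg 17.2
t 5.5 d cm [ 3.26 -0.14  3.41] a [0.    0.439 0.001] deg 25.2
```

View pics/g2.png

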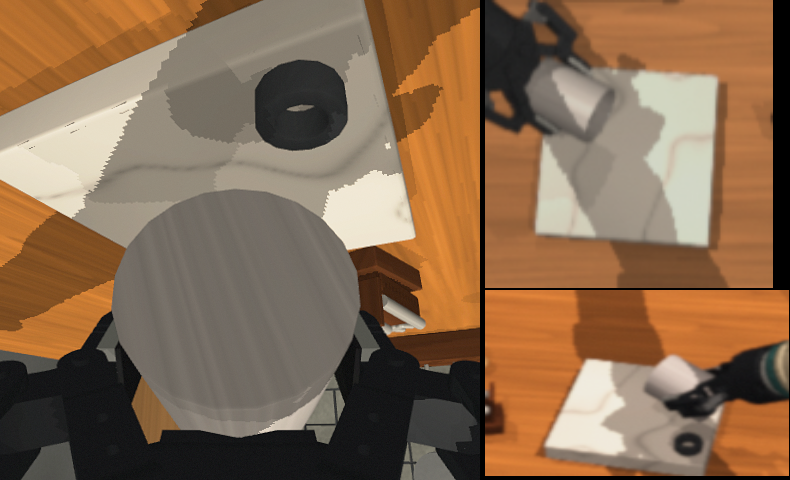

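send_rows([
  {"ax": 0,"ay": 0.05,"az": 0,"dx": 0.8,"dy": -0.1,"dz": 0.4,"hand": 1},
  {"ax": 0,"ay": 0.12,"az": 0,"dx": 1.4,"dy": -0.1,"dz": 0.9,"hand": 1},
  {"ax": 0,"ay": 0.18,"az": 0,"dx": 1.9,"dy": -0.1,"dz": 1.4,"hand": 1},
  {"ax": 0,"ay": 0.24,"az": 0,"dx": 2.4,"dy": -0.1,"dz": 2.0,"hand": 1},
  {"ax": 0,"ay": 0.3,"az": 0,"dx": 2.9,"dy": -0.1,"dz": 2.6,"hand": 1},
  {"ax": 0,"ay": 0.35,"az": 0,"dx": 3.1,"dy": -0.1,"dz": 3.0,"hand": 1},
  {"ax": 0,"ay": 0.385,"az": 0,"dx": 3.15,"dy": -0.1,"dz": 3.2,"hand": 1},
  {"ax": 0,"ay": 0.385,"az": 0,"dx": 3.15,"dy": -0.1,"dz": 3.2,"hand": 1},
])

```text
clock: 6.45
eef_pos: [591.1, 24.9, 71.2]
tool_rot: [3.138, 0.473, 1.04]
force: [0.0, -0.6, -1.6]
width: 63.5
gripper_force: 65.9
```

```bash
python3 - <<'E'
from h import *
p,R,s=cur();print(p,s['qpos'],s['force'])
for b,h in((117,8),(117,4),(117,0)): move(*lip(60,b,h))
t=get_image('top');s=get_image('scene')
a=cv2.resize(s['pixels'][180:280,250:350,::-1],None,fx=5.5,fy=5.5,interpolation=2)
cv2.imwrite('pics/g3.png',a)
for n,q in(('lip',p+R@Lt),('mouth',p+R@Mt),('lipslab',np.r_[(p+R@Lt)[:2],30])): print(n,q.round(1),(proj(s,q)-[250,180])*5.5)
E
```

```text
[591.075676    24.93870407  71.21900894] [-0.38483352  0.92871993  0.19182151  1.53032373  0.21146562  1.03709583
 -0.91236394] [ 0.01202554 -0.57266898 -1.62569816]
t 6.45 d cm [ 0.73 -0.25  0.49] a [ 0.001  0.002 -0.006] deg 0.4
t 6.45 d cm [ 0.91 -0.26  0.84] a [ 0.001  0.002 -0.006] deg 0.4
t 6.45 d cm [ 1.09 -0.26  1.2 ] a [ 0.001  0.002 -0.006] deg 0.4
lip [573.4  -1.9  45.7] [384.31651366 369.20591988]
mouth [569.9  -7.7  78. ] [371.17550383 309.48066786]
lipslab [573.4  -1.9  30. ] [384.6450483 394.1654392]
```

View pics/g3.png

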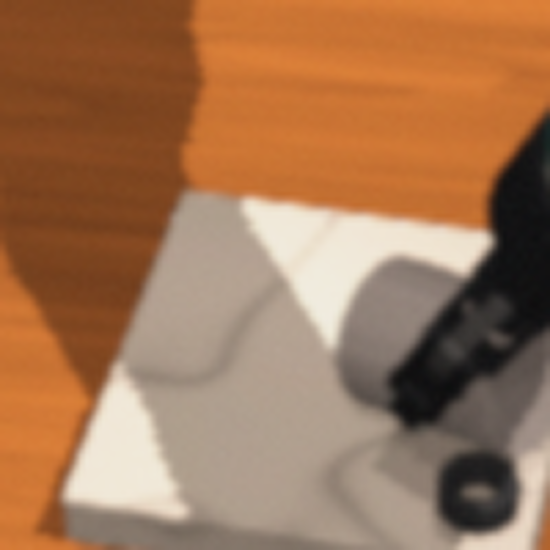

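send_rows([
  {"ax": 0,"ay": 0,"az": 0,"dx": 0.18,"dy": 0,"dz": 0.36,"hand": 1},
  {"ax": 0,"ay": 0,"az": 0,"dx": 0.27,"dy": 0,"dz": 0.54,"hand": 1},
  {"ax": 0,"ay": 0,"az": 0,"dx": 0.36,"dy": 0,"dz": 0.71,"hand": 1},
  {"ax": 0,"ay": 0,"az": 0,"dx": 0.36,"dy": 0,"dz": 0.71,"hand": 1},
])

```text
clock: 6.95
eef_pos: [591.4, 28.8, 60.5]
tool_rot: [3.141, 0.473, 1.046]
force: [0.5, -0.3, -2.1]
width: 63.4
gripper_force: 65.9
```

send_rows([
  {"ax": 0,"ay": 0,"az": 0,"dx": 0.1,"dy": 0,"dz": 0.19,"hand": 1},
  {"ax": 0,"ay": 0,"az": 0,"dx": 0.1,"dy": 0,"dz": 0.19,"hand": 1},
])

```text
clock: 7.15
eef_pos: [591.8, 28.6, 59.6]
tool_rot: [3.14, 0.472, 1.045]
force: [-0.9, 1.3, 2.8]
width: 63.5
gripper_force: 66.3
```

```bash
sed -i 's/^Lt=.*; SL/Lt=np.array([-15.,-1.8,41.]); SL/' h.py; python3 - <<'E'
from h import *
p,R,s=cur();print(p,s['force']);P=p+R@Lt;print(P)
P[2]=32.5
for b in(115,111,107,103,99,95,91,87,84):
    R2=tool(60,b);move(P-R2@Lt,R2)
E
```

```text
[591.75856643  28.64112149  59.55842366] [-0.87322825  1.26162189  2.83308808]
[574.20130579   1.82153547  29.86511795]
t 7.15 d cm [-0.27  0.   -0.29] a [ 0.001  0.036 -0.002] deg 2.1
t 7.15 d cm [-0.56  0.   -0.37] a [ 0.001  0.106 -0.002] deg 6.1
t 7.15 d cm [-0.86  0.   -0.43] a [ 0.001  0.176 -0.002] deg 10.1
t 7.15 d cm [-1.16  0.   -0.48] a [ 0.001  0.245 -0.002] deg 14.1
t 7.15 d cm [-1.46  0.   -0.5 ] a [ 0.001  0.315 -0.002] deg 18.1
t 7.15 d cm [-1.77  0.   -0.5 ] a [ 0.001  0.385 -0.002] deg 22.1
t 7.15 d cm [-2.07  0.01 -0.48] a [ 0.001  0.455 -0.002] deg 26.1
t 7.15 d cm [-2.37  0.01 -0.43] a [ 0.001  0.525 -0.002] deg 30.1
t 7.15 d cm [-2.6   0.01 -0.39] a [ 0.002  0.577 -0.002] deg 33.1
```

send_rows([
  {"ax": 0,"ay": 0.036,"az": 0,"dx": -0.27,"dy": 0,"dz": -0.29,"hand": 1},
  {"ax": 0,"ay": 0.106,"az": 0,"dx": -0.56,"dy": 0,"dz": -0.37,"hand": 1},
  {"ax": 0,"ay": 0.176,"az": 0,"dx": -0.86,"dy": 0,"dz": -0.43,"hand": 1},
  {"ax": 0,"ay": 0.245,"az": 0,"dx": -1.16,"dy": 0,"dz": -0.48,"hand": 1},
  {"ax": 0,"ay": 0.315,"az": 0,"dx": -1.46,"dy": 0,"dz": -0.5,"hand": 1},
  {"ax": 0,"ay": 0.385,"az": 0,"dx": -1.77,"dy": 0,"dz": -0.5,"hand": 1},
  {"ax": 0,"ay": 0.455,"az": 0,"dx": -2.07,"dy": 0,"dz": -0.48,"hand": 1},
  {"ax": 0,"ay": 0.525,"az": 0,"dx": -2.37,"dy": 0,"dz": -0.43,"hand": 1},
  {"ax": 0,"ay": 0.577,"az": 0,"dx": -2.6,"dy": 0,"dz": -0.39,"hand": 1},
  {"ax": 0,"ay": 0.577,"az": 0,"dx": -2.6,"dy": 0,"dz": -0.39,"hand": 1},
])

```text
clock: 8.15
eef_pos: [579.7, 6.4, 74.2]
tool_rot: [3.141, -0.103, 1.041]
force: [-0.2, -0.5, -1.4]
width: 63.8
gripper_force: 65.9
```

```bash
python3 - <<'E'
from h import *
p,R,st=cur();print(p,st['tool_rot'],st['force'],st['qpos']);P=p+R@Lt;print(P)
P[2]=32.5
for b in(78,71,64,57,50,43,39):
    R2=tool(60,b);move(P-R2@Lt,R2)
t=get_image('top');s=get_image('scene')
I=np.zeros((440,790,3),np.uint8)
I[:440,:440]=cv2.resize(t['pixels'][205:305,280:380,::-1],None,fx=4.4,fy=4.4,interpolation=2)
I[:440,445:]=cv2.resize(s['pixels'][190:290,262:340,::-1],None,fx=4.4,fy=4.4,interpolation=2)[:, :345]
cv2.imwrite('pics/g4.png',I)
E
```

```text
[579.66730917   6.40274673  74.20363421] [ 3.14073722 -0.10335802  1.04062475] [-0.19962331 -0.54090406 -1.44970085] [ 0.08756201  0.72938876 -0.14521748  1.89298803  0.01962606  0.4697546
 -0.56587276]
[572.73911202  -1.92694533  31.87331039]
t 8.15 d cm [-0.43 -0.   -0.2 ] a [ 0.002  0.106 -0.006] deg 6.1
t 8.15 d cm [-0.96  0.   -0.3 ] a [ 0.002  0.228 -0.006] deg 13.1
t 8.15 d cm [-1.49  0.01 -0.33] a [ 0.003  0.35  -0.006] deg 20.1
t 8.15 d cm [-2.02  0.01 -0.3 ] a [ 0.003  0.473 -0.006] deg 27.1
t 8.15 d cm [-2.55  0.01 -0.2 ] a [ 0.003  0.595 -0.006] deg 34.1
t 8.15 d cm [-3.06  0.02 -0.04] a [ 0.004  0.717 -0.006] deg 41.1
t 8.15 d cm [-3.34  0.02  0.08] a [ 0.004  0.787 -0.006] deg 45.1Traceback (most recent call last):
  File "<stdin>", line 9, in <module>
ValueError: could not broadcast input array from shape (440,343,3) into shape (440,345,3)
```

```bash
python3 - <<'E'
from h import *
t=get_image('top');s=get_image('scene')
I=np.zeros((440,790,3),np.uint8)
I[:440,:440]=cv2.resize(t['pixels'][205:305,280:380,::-1],(440,440),interpolation=2)
I[:440,445:788]=cv2.resize(s['pixels'][190:290,262:340,::-1],(343,440),interpolation=2)
cv2.imwrite('pics/g4.png',I)
E
```

```text
(no output)
```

View pics/g4.png

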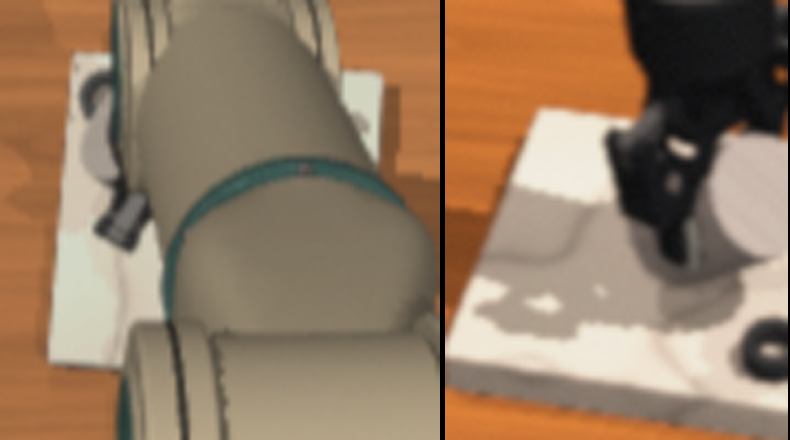

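```bash
cat > kin.py <<'E'
import numpy as np, itertools
from scipy.optimize import least_squares
from scipy.spatial.transform import Rotation as Ro
LO=np.array([-3.06,-.37,-1.25,.18,-1.1,.23,-2.94]);HI=np.array([3.06,2.12,1.32,2.47,4.24,1.98,2.94])
def fk(q,g,s):
    h,L1,a,L2,b,L3,c1,c7=g
    z=lambda t:Ro.from_euler('z',t).as_matrix();y=lambda t:Ro.from_euler('y',t).as_matrix()
    R=z(s[0]*q[0]+c1);p=np.array([0,0,h]);R=R@y(q[1])@z(s[1]*q[2]);p=p+R@[a,0,L1]
    R=R@y(q[3])@z(s[2]*q[4]);p=p+R@[-a,0,L2];R=R@y(q[5])@z(s[3]*q[6]+c7);p=p+R@[0,0,L3]
    if b: pass
    return p,R
S=[([1.154,.628,.038,1.517,-.027,.996,-.02],[223.3,-610.1,230.9],[-3.1397,0,.3508]),
([-.44979,.7636,.44853,2.02880,1.04398,.55527,-.83793],[574.2,-185.26,161.6],[3.1407,.78358,1.8093]),
([-.5139,1.0958,.2849,1.25289,.29527,1.48402,-.94487],[593.79,31.89,112.2],[-3.141,.858,1.048]),
([-.38483,.92872,.19182,1.53032,.21147,1.0371,-.91236],[591.08,24.94,71.22],[3.138,.473,1.04]),
([.08756,.72939,-.14522,1.89299,.01963,.46975,-.56587],[579.67,6.4,74.2],[3.14074,-.10336,1.04062]),
([-.46869,.90887,.29998,1.5796,.54327,1.14304,-.78864],[597.6,-78.1,156.3],[-3.134,.825,1.368]),
([-.367763,.70878,.46882,2.08227,1.0299,.49564,-.84845],[538.2,-228.1,169.4],[3.079,.728,1.662])]
def err(p,R,P,RR): return np.r_[(p-P)/100,Ro.from_matrix(R.T@RR).as_rotvec()]
def fit():
    best=None
    T=[Ro.from_euler('xyz',r).as_matrix() for _,_,r in S]
    for s in itertools.product((1,-1),repeat=4):
      for c7 in(0,1.57,3.14,-1.57):
       for c1 in(0,3.14):
        f=lambda g:np.concatenate([err(*fk(q,g,s),np.array(p),R) for (q,p,_),R in zip(S,T)])
        o=least_squares(f,[333,400,0,400,0,250,c1,c7],max_nfev=40)
        if best is None or o.cost<best[0]: best=(o.cost,o.x,s,o.fun)
    return best
E
python3 - <<'E'
from kin import *
b=fit();print(b[0],b[1].round(2).tolist(),b[2]);print(b[3].reshape(-1,6).round(3))
E
```

```text
0.014841451133120461 [328.19, 582.39, -5.31, 380.63, -4883.51, 359.4, -0.04, 1.54] (-1, -1, -1, -1)
[[ 0.039 -0.041  0.012  0.003 -0.    -0.007]
 [-0.048 -0.013  0.021 -0.029 -0.     0.004]
 [-0.016  0.009 -0.054 -0.031 -0.     0.006]
 [ 0.004  0.024 -0.029 -0.018 -0.    -0.003]
 [ 0.082  0.027  0.036  0.004  0.    -0.008]
 [-0.046 -0.015 -0.011 -0.031 -0.001  0.005]
 [-0.053  0.002  0.024 -0.027  0.002  0.003]]
```

```bash
cat >> kin.py <<'E'
G=[328.19,582.39,-5.31,380.63,0,359.4,-.04,1.54];SG=(-1,-1,-1,-1)
def ik(P,R,q0):
    m=.04;f=lambda q:np.r_[err(*fk(q,G,SG),P,R)*30,.05*(q-q0)]
    q0=np.clip(q0,LO+m+.001,HI-m-.001)
    o=least_squares(f,q0,bounds=(LO+m,HI-m));return o.x,np.linalg.norm(o.fun[:6])/30
E
python3 - <<'E'
from kin import *; from h import *
P0=np.array([572.7,-2,32.5]);q=np.array(cur()[2]['qpos'])
for psi in(60,90,110,130,150,170):
    qq=q.copy()
    for ps in np.arange(60,psi+1,5):
        R=tool(ps,84);d=R[:2,1];qq,e=ik(P0-R@Lt,R,qq)
    out=[]
    for b in range(81,38,-3):
        R=tool(psi,b);qq,e=ik(P0-R@Lt,R,qq);out.append(round(e,3))
    print(psi,out[::2],qq.round(2))
    for k in range(11):
        R=tool(psi,39);p=P0-R@Lt;t=p+k/10*np.array([35,288,20.]);qq,e=ik(t,R,qq)
    print('   pad',round(e,3),qq.round(2))
E
```

```text
60 [np.float64(0.0), np.float64(0.0), np.float64(0.0), np.float64(0.0), np.float64(0.0), np.float64(0.0), np.float64(0.001), np.float64(0.0)] [ 0.97  1.1  -0.74  2.11 -1.06  0.28  1.08]
   pad 0.264 [ 0.37  1.01 -0.7   1.97 -1.06  0.27  0.62]
90 [np.float64(0.0), np.float64(0.0), np.float64(0.0), np.float64(0.0), np.float64(0.0), np.float64(0.0), np.float64(0.0), np.float64(0.0)] [ 0.9   1.2  -0.86  1.69 -0.03  0.83  0.36]
   pad 0.0 [ 0.48  1.17 -0.92  1.8  -0.17  0.42  0.16]
110 [np.float64(0.0), np.float64(0.0), np.float64(0.0), np.float64(0.0), np.float64(0.0), np.float64(0.0), np.float64(0.0), np.float64(0.0)] [ 0.73  1.23 -0.79  1.42  0.01  1.21  0.52]
   pad 0.0 [ 0.36  1.2  -0.84  1.49 -0.11  0.89  0.3 ]
130 [np.float64(0.0), np.float64(0.0), np.float64(0.0), np.float64(0.0), np.float64(0.0), np.float64(0.0), np.float64(0.0), np.float64(0.0)] [ 0.55  1.27 -0.74  1.18  0.1   1.52  0.68]
   pad 0.0 [ 0.2   1.26 -0.8   1.17 -0.03  1.31  0.43]
150 [np.float64(0.0), np.float64(0.0), np.float64(0.0), np.float64(0.0), np.float64(0.0), np.float64(0.0), np.float64(0.0), np.float64(0.0)] [ 0.38  1.31 -0.7   0.98  0.21  1.77  0.87]
   pad 0.0 [ 0.02  1.35 -0.76  0.83  0.07  1.7   0.6 ]
170 [np.float64(0.0), np.float64(0.0), np.float64(0.0), np.float64(0.0), np.float64(0.0), np.float64(0.0), np.float64(0.0), np.float64(0.0)] [ 0.23  1.34 -0.67  0.87  0.35  1.93  1.09]
   pad 0.058 [-0.18  1.36 -0.48  0.6  -0.    1.94  0.92]
```

```bash
cat >> h.py <<'E'
C=np.array([556.,-30.5])
def tip(psi,b,z):
    R=tool(psi,b);y=np.radians(psi);P=np.r_[C+33*np.array([np.cos(y),np.sin(y)]),z];return P-R@Lt,R
E
python3 - <<'E'
from h import *
for b,ps in((81,61),(78,63),(75,65),(72,67),(69,69),(66,71),(63,73),(60,75),(57,77)): move(*tip(ps,b,33))
E
```

```text
t 8.35 d cm [-0.73 -0.02 -0.22] a [ 0.004  0.052 -0.017] deg 3.1
t 8.35 d cm [-0.95 -0.15 -0.28] a [ 0.01   0.104 -0.051] deg 6.7
t 8.35 d cm [-1.17 -0.27 -0.34] a [ 0.018  0.157 -0.086] deg 10.3
t 8.35 d cm [-1.4  -0.37 -0.37] a [ 0.028  0.209 -0.119] deg 13.9
t 8.35 d cm [-1.64 -0.45 -0.4 ] a [ 0.039  0.261 -0.153] deg 17.5
t 8.35 d cm [-1.88 -0.52 -0.42] a [ 0.052  0.313 -0.186] deg 21.1
t 8.35 d cm [-2.12 -0.57 -0.42] a [ 0.067  0.365 -0.218] deg 24.7
t 8.35 d cm [-2.35 -0.61 -0.41] a [ 0.084  0.416 -0.25 ] deg 28.2
t 8.35 d cm [-2.59 -0.63 -0.39] a [ 0.102  0.468 -0.282] deg 31.8
```

send_rows([
  {"ax": 0.004,"ay": 0.052,"az": -0.017,"dx": -0.4,"dy": -0.02,"dz": -0.2,"hand": 1},
  {"ax": 0.01,"ay": 0.104,"az": -0.051,"dx": -0.8,"dy": -0.15,"dz": -0.28,"hand": 1},
  {"ax": 0.018,"ay": 0.157,"az": -0.086,"dx": -1.1,"dy": -0.27,"dz": -0.34,"hand": 1},
  {"ax": 0.028,"ay": 0.209,"az": -0.119,"dx": -1.4,"dy": -0.37,"dz": -0.37,"hand": 1},
  {"ax": 0.039,"ay": 0.261,"az": -0.153,"dx": -1.64,"dy": -0.45,"dz": -0.4,"hand": 1},
  {"ax": 0.052,"ay": 0.313,"az": -0.186,"dx": -1.88,"dy": -0.52,"dz": -0.42,"hand": 1},
  {"ax": 0.067,"ay": 0.365,"az": -0.218,"dx": -2.12,"dy": -0.57,"dz": -0.42,"hand": 1},
  {"ax": 0.084,"ay": 0.416,"az": -0.25,"dx": -2.35,"dy": -0.61,"dz": -0.41,"hand": 1},
  {"ax": 0.102,"ay": 0.468,"az": -0.282,"dx": -2.59,"dy": -0.63,"dz": -0.39,"hand": 1},
  {"ax": 0.102,"ay": 0.468,"az": -0.282,"dx": -2.59,"dy": -0.63,"dz": -0.39,"hand": 1},
])

```text
clock: 9.35
eef_pos: [562.8, -11.4, 73.6]
tool_rot: [-3.139, -0.576, 1.338]
force: [-0.1, -0.4, -1.3]
width: 63.6
gripper_force: 65.9
```

```bash
python3 - <<'E'
from h import *
p,R,s=cur();print(s['qpos'],s['force'],p+R@Lt,p+R@Mt)
for b,ps in((57,77),(54,79),(51,81),(48,83),(45,85),(42,86),(39,87)): move(*tip(ps,b,33.5))
E
```

```text
[ 0.7687533   0.93989177 -0.7422709   1.91421963  0.00313976  0.46185368
  0.03048271] [-0.07894155 -0.44827521 -1.31786303] [563.17894574  -1.48013608  31.04608005] [555.16979508 -35.55306932  43.23905861]
t 9.35 d cm [ 0.4  -0.05 -0.04] a [ 0.001 -0.    -0.005] deg 0.3
t 9.35 d cm [ 0.18 -0.13 -0.11] a [ 0.021  0.052 -0.034] deg 3.7
t 9.35 d cm [-0.03 -0.18 -0.17] a [ 0.042  0.104 -0.062] deg 7.3
t 9.35 d cm [-0.26 -0.23 -0.21] a [ 0.065  0.156 -0.088] deg 10.9
t 9.35 d cm [-0.48 -0.25 -0.25] a [ 0.089  0.208 -0.114] deg 14.5
t 9.35 d cm [-0.71 -0.25 -0.28] a [ 0.104  0.261 -0.125] deg 17.6
t 9.35 d cm [-0.93 -0.23 -0.29] a [ 0.119  0.313 -0.135] deg 20.7
```

send_rows([
  {"ax": 0.021,"ay": 0.052,"az": -0.034,"dx": 0.1,"dy": -0.13,"dz": -0.11,"hand": 1},
  {"ax": 0.042,"ay": 0.104,"az": -0.062,"dx": -0.05,"dy": -0.18,"dz": -0.17,"hand": 1},
  {"ax": 0.065,"ay": 0.156,"az": -0.088,"dx": -0.26,"dy": -0.23,"dz": -0.21,"hand": 1},
  {"ax": 0.089,"ay": 0.208,"az": -0.114,"dx": -0.48,"dy": -0.25,"dz": -0.25,"hand": 1},
  {"ax": 0.104,"ay": 0.261,"az": -0.125,"dx": -0.71,"dy": -0.25,"dz": -0.28,"hand": 1},
  {"ax": 0.104,"ay": 0.261,"az": -0.125,"dx": -0.71,"dy": -0.25,"dz": -0.28,"hand": 1},
])

```text
clock: 9.95
eef_pos: [558.7, -16.9, 71.7]
tool_rot: [-3.141, -0.837, 1.502]
force: [-0.6, -0.0, -2.2]
width: 63.3
gripper_force: 65.9
```

```bash
python3 - <<'E'
from h import *
p,R,s=cur();print(s['qpos'],s['force'],s['torque'],p+R@Lt)
for b,ps,z in((42,86,33.5),(39,87,33.5),(39,87,30)): move(*tip(ps,b,z))
E
```

```text
[ 0.93878851  1.16008154 -0.90688373  1.76507772  0.01643339  0.71392893
  0.2591112 ] [-0.61094175 -0.02639585 -2.15799054] [-0.95390398  0.05532093  0.04251323] [558.25859977   3.58775526  33.13721829]
t 9.95 d cm [-0.06  0.01 -0.11] a [-0.002  0.001  0.001] deg 0.1
t 9.95 d cm [-0.27 -0.01 -0.18] a [ 0.011  0.054 -0.011] deg 3.2
t 9.95 d cm [-0.53 -0.01  0.05] a [ 0.011  0.054 -0.011] deg 3.2
```

send_rows([
  {"ax": 0.011,"ay": 0.054,"az": -0.011,"dx": -0.27,"dy": 0,"dz": -0.18,"hand": 1},
  {"ax": 0.011,"ay": 0.054,"az": -0.011,"dx": -0.35,"dy": 0,"dz": -0.12,"hand": 1},
  {"ax": 0.011,"ay": 0.054,"az": -0.011,"dx": -0.43,"dy": 0,"dz": -0.05,"hand": 1},
  {"ax": 0.011,"ay": 0.054,"az": -0.011,"dx": -0.43,"dy": 0,"dz": -0.05,"hand": 1},
])

```text
clock: 10.35
eef_pos: [557.9, -18.2, 71.6]
tool_rot: [3.136, -0.89, 1.526]
force: [-0.2, 0.8, -0.9]
width: 63.4
gripper_force: 66.0
```

send_rows([
  {"ax": 0,"ay": 0,"az": 0,"dx": -0.12,"dy": 0,"dz": 0.1,"hand": 1},
  {"ax": 0,"ay": 0,"az": 0,"dx": -0.12,"dy": 0,"dz": 0.1,"hand": 1},
])

```text
clock: 10.55
eef_pos: [558.0, -18.9, 69.8]
tool_rot: [3.136, -0.891, 1.525]
force: [1.3, -0.3, -0.6]
width: 63.4
gripper_force: 66.0
```

send_rows([
  {"ax": 0,"ay": 0,"az": 0,"dx": -0.12,"dy": 0,"dz": 0.1,"hand": 1},
  {"ax": 0,"ay": 0,"az": 0,"dx": -0.12,"dy": 0,"dz": 0.1,"hand": 1},
])

```text
clock: 10.75
eef_pos: [558.0, -19.3, 67.9]
tool_rot: [3.137, -0.892, 1.524]
force: [-0.3, 0.4, -1.2]
width: 63.3
gripper_force: 66.0
```

```bash
python3 - <<'E'
from h import *
p,R,s=cur();print(s['force'],s['torque'],p+R@Lt,p+R@Mt)
w=get_image('wrist');cv2.imwrite('pics/w5.png',w['pixels'][:,:,::-1])
t=get_image('top');cv2.imwrite('pics/t5.png',t['pixels'][:,:,::-1])
t=get_image('scene');cv2.imwrite('pics/s5.png',t['pixels'][:,:,::-1])
E
```

```text
[-0.31940406  0.39951168 -1.17066901] [-0.95701015  0.06542907 -0.0314285 ] [557.42017745   3.19939921  30.42232411] [555.54659344 -33.81030109  31.16513399]
```

Still free (about −1 N = cup weight only, so the nuts are out). Continue down in small steps.

send_rows([
  {"ax": 0,"ay": 0,"az": 0,"dx": -0.12,"dy": 0,"dz": 0.1,"hand": 1},
  {"ax": 0,"ay": 0,"az": 0,"dx": -0.12,"dy": 0,"dz": 0.1,"hand": 1},
])

```text
clock: 11.1
eef_pos: [558.0, -19.4, 66.2]
tool_rot: [3.137, -0.892, 1.524]
force: [0.1, -0.2, -2.4]
width: 63.5
gripper_force: 66.0
```

send_rows([
  {"ax": 0,"ay": 0,"az": 0,"dx": -0.08,"dy": 0,"dz": 0.06,"hand": 1},
  {"ax": 0,"ay": 0,"az": 0,"dx": -0.08,"dy": 0,"dz": 0.06,"hand": 1},
])

```text
clock: 11.3
eef_pos: [558.0, -19.3, 65.3]
tool_rot: [3.137, -0.892, 1.524]
force: [-0.5, -0.0, -1.5]
width: 63.6
gripper_force: 66.0
```

send_rows([
  {"ax": 0,"ay": 0,"az": 0,"dx": -0.08,"dy": 0,"dz": 0.06,"hand": 1},
  {"ax": 0,"ay": 0,"az": 0,"dx": -0.16,"dy": 0,"dz": 0.13,"hand": 1},
])

```text
clock: 11.5
eef_pos: [558.2, -19.2, 63.9]
tool_rot: [3.137, -0.893, 1.524]
force: [-1.6, -4.0, 6.5]
width: 63.5
gripper_force: 66.5
```

send_rows([
  {"ax": 0,"ay": 0,"az": 0,"dx": -0.08,"dy": 0,"dz": 0.06,"hand": 1},
  {"ax": 0,"ay": 0,"az": 0,"dx": -0.08,"dy": 0,"dz": 0.06,"hand": 1},
])

```text
clock: 11.7
eef_pos: [558.2, -19.2, 63.9]
tool_rot: [3.137, -0.894, 1.524]
force: [-1.9, -3.3, 7.6]
width: 63.8
gripper_force: 66.4
```

send_rows([
  {"ax": 0,"ay": 0,"az": 0,"dx": 0,"dy": 0,"dz": 0,"hand": 0.5},
  {"ax": 0,"ay": 0,"az": 0,"dx": 0,"dy": 0,"dz": 0,"hand": 0},
  {"ax": 0,"ay": 0,"az": 0,"dx": 0,"dy": 0,"dz": 0,"hand": 0},
  {"ax": 0,"ay": 0,"az": 0,"dx": 0,"dy": 0,"dz": 0,"hand": 0},
  {"ax": 0,"ay": 0,"az": 0,"dx": 0,"dy": 0,"dz": 0,"hand": 0},
])

```text
clock: 12.2
eef_pos: [558.0, -19.3, 62.2]
tool_rot: [3.137, -0.892, 1.524]
force: [0.7, 0.7, -0.7]
width: 85.4
gripper_force: 0.0
```

```bash
python3 - <<'E'
from h import *
w=get_image('wrist');t=get_image('top');s=get_image('scene')
I=np.zeros((600,800,3),np.uint8)
I[:345,:460]=cv2.resize(w['pixels'][:,:,::-1],(460,345))
I[:345,465:800]=cv2.resize(t['pixels'][205:305,282:379,::-1],(335,345),interpolation=2)
I[350:600,:400]=cv2.resize(s['pixels'][205:267,270:369,::-1],(400,250),interpolation=2)
w0=cv2.imread('pics/s5.png');I[350:600,400:]=cv2.resize(w0[205:267,270:369],(400,250),interpolation=2)
cv2.imwrite('pics/g6.png',I)
p,R,st=cur();print(p,st['force'],st['width'])
E
```

```text
[558.02812454 -19.29265253  62.27125979] [ 0.51384546  0.19098109 -0.064155  ] 85.4813907352035
```

View pics/g6.png

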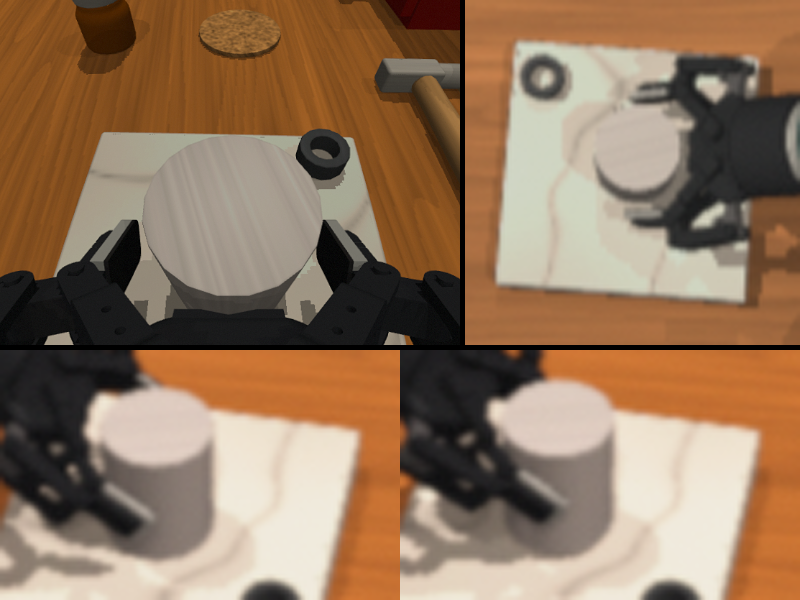

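send_rows([
  {"ax": 0,"ay": 0,"az": 0,"dx": 0.08,"dy": 0,"dz": -0.06,"hand": 0},
  {"ax": 0,"ay": 0,"az": 0,"dx": 0.08,"dy": 0,"dz": -0.06,"hand": 1},
  {"ax": 0,"ay": 0,"az": 0,"dx": 0.08,"dy": 0,"dz": -0.06,"hand": 1},
  {"ax": 0,"ay": 0,"az": 0,"dx": 0.08,"dy": 0,"dz": -0.06,"hand": 1},
  {"ax": 0,"ay": 0,"az": 0,"dx": 0.08,"dy": 0,"dz": -0.06,"hand": 1},
  {"ax": 0,"ay": 0,"az": 0,"dx": 0.08,"dy": 0,"dz": -0.06,"hand": 1},
])

```text
clock: 12.95
eef_pos: [558.4, -19.4, 63.8]
tool_rot: [3.136, -0.892, 1.524]
force: [1.5, -1.1, 3.2]
width: 63.6
gripper_force: 65.8
```

send_rows([
  {"ax": 0,"ay": 0,"az": 0,"dx": 0.4,"dy": 0,"dz": -0.3,"hand": 1},
  {"ax": 0,"ay": 0,"az": 0,"dx": 1.2,"dy": 0,"dz": -0.95,"hand": 1},
  {"ax": 0,"ay": 0,"az": 0,"dx": 2.3,"dy": 0,"dz": -1.9,"hand": 1},
  {"ax": 0,"ay": 0,"az": 0,"dx": 3.5,"dy": 0,"dz": -2.8,"hand": 1},
  {"ax": 0,"ay": 0,"az": 0,"dx": 4.7,"dy": 0,"dz": -3.8,"hand": 1},
  {"ax": 0,"ay": 0,"az": 0,"dx": 5.8,"dy": 0,"dz": -4.7,"hand": 1},
  {"ax": 0,"ay": 0,"az": 0,"dx": 6.6,"dy": 0,"dz": -5.35,"hand": 1},
  {"ax": 0,"ay": 0,"az": 0,"dx": 7.0,"dy": 0,"dz": -5.65,"hand": 1},
  {"ax": 0,"ay": 0,"az": 0,"dx": 7.0,"dy": 0,"dz": -5.65,"hand": 1},
])

```text
clock: 13.85
eef_pos: [558.0, -19.5, 154.0]
tool_rot: [3.135, -0.891, 1.525]
force: [-0.7, -0.3, -1.8]
width: 63.3
gripper_force: 65.7
```

```bash
python3 - <<'E'
from h import *
p,R,st=cur();print(p,st['tool_rot'],st['force'],st['width'],st['qpos'])
t=get_image('top');s=get_image('scene')
print('cup on slab (top cam)',onz(t,332.7,247.9,110))
from kin import ik
q=np.array(st['qpos'])
P=np.array([589+2,262+14,p[2]])
for k in range(1,11):
    q,e=ik(p+k/10*(P-p),R,q)
print('pad ik',e,q.round(2)); q,e=ik(P-[0,0,112],R,q);print(e,q.round(2))
# nuts: non-white blobs on slab, scene cam
S=s['pixels'];h=cv2.cvtColor(S,cv2.COLOR_RGB2HSV)
c=proj(s,[556,-30,34]);print(c)
x,y=c.astype(int);sub=S[y-16:y+17,x-24:x+25].mean(2).astype(int)
for r in sub[::2]: print(' '.join(f'{v:3d}' for v in r[::2]))
E
```

```text
[557.99503381 -19.45311869 153.96664852] [ 3.13496503 -0.89121027  1.52537447] [-0.68070026 -0.27210083 -1.77635089] 63.31125229012165 [ 0.99048317  1.08326072 -0.99087282  1.73664332 -0.0448849   0.84769098
  0.24592557]
cup on slab (top cam) [556.79482928 -35.75307553 110.        ]
pad ik 1.8550169674291086e-07 [ 0.51  1.07 -0.99  1.89 -0.17  0.36  0.04]
3.598104277141052e-05 [ 0.44  1.21 -0.82  1.89 -0.53  0.27  0.53]
[309.43660562 244.3020843 ]
203 217 223 225 225 224 224 212 158 125 119 118 123 129 143 172 205 217 219 219 218 226 226 227 226
148 162 213 224 225 224 224 220 209 211 208 206 205 207 213 221 221 221 219 219 220 227 228 227 226
144 145 163 212 218 223 220 211 217 223 225 224 224 223 222 222 222 221 221 220 224 228 228 228 226
156 148 145 151 154 172 187 211 223 224 224 225 225 223 224 223 222 222 221 221 226 229 229 229 227
162 159 157 148 138 129 140 171 214 224 225 224 224 224 223 223 223 223 222 223 228 230 229 229 228
161 160 159 155 142 142 157 162 181 214 224 222 220 221 221 220 221 223 224 229 230 231 230 230 230
158 158 156 148 140 153 161 161 163 186 168 189
[... 352 characters left out ...]

137 133 139 148 154 152 142 155 183 191 187 182 137  94 115 117 127 106 112 126 150 207 209 199 202
120 123 127 127 130 141 156 193 212 215 213 179 117 104 101  88  91 114  94 104 158 208 202 200 191
190 191 168 175 192 203 210 213 213 213 215 212 205 185 180 172 117 105 109 124 179 204 197 197 153
211 211 210 211 212 213 212 212 214 213 213 213 213 213 212 212 200 182 132 152 201 195 201 179 113
212 211 212 212 212 212 213 213 213 213 213 213 213 213 214 213 213 212 208 203 195 196 208 209 179
211 212 212 212 212 212 213 213 212 214 212 213 213 212 213 211 208 203 199 196 201 208 212 214 213
212 212 212 212 212 212 212 213 213 213 213 212 213 211 208 201 193 193 202 208 211 212 212 213 213
```

```bash
cat >> h.py <<'E'
def pad(psi,z,b=39):
    R=tool(psi,b);h=R[:2,2]*19;return np.r_[np.array([585,261])+h,z],R
E
python3 - <<'E'
from h import *
p,R,st=cur();move(*pad(110,150))
w=get_image('wrist')
h=cv2.cvtColor(w['pixels'],cv2.COLOR_RGB2HSV)
P,R2=pad(110,150);from kin import ik
q=np.array(st['qpos'])
for k in range(1,11):
    Rk=tool(87.4+k*2.26,39);q,e=ik(p+k/10*(P-p),Rk,q)
print(e,q.round(2));q,e=ik(P-[0,0,110],R2,q);print(e,q.round(2))
E
```

```text
t 13.95 d cm [18.32  0.75 23.14] a [ 0.312 -0.001 -0.249] deg 22.9
2.8578567802235686e-07 [ 0.42  1.14 -0.99  1.61 -0.01  0.85  0.14]
4.540784023521157e-07 [ 0.4   1.29 -0.93  1.6   0.05  0.75  0.21]
```

send_rows([
  {"ax": 0.016,"ay": 0,"az": -0.012,"dx": 0.9,"dy": 0.04,"dz": 1.1,"hand": 1},
  {"ax": 0.047,"ay": 0,"az": -0.037,"dx": 2.7,"dy": 0.1,"dz": 3.5,"hand": 1},
  {"ax": 0.08,"ay": 0,"az": -0.064,"dx": 4.7,"dy": 0.2,"dz": 5.9,"hand": 1},
  {"ax": 0.115,"ay": 0,"az": -0.092,"dx": 6.8,"dy": 0.3,"dz": 8.6,"hand": 1},
  {"ax": 0.15,"ay": 0,"az": -0.12,"dx": 8.8,"dy": 0.35,"dz": 11.1,"hand": 1},
  {"ax": 0.187,"ay": 0,"az": -0.149,"dx": 11,"dy": 0.45,"dz": 13.9,"hand": 1},
  {"ax": 0.22,"ay": 0,"az": -0.175,"dx": 12.9,"dy": 0.5,"dz": 16.3,"hand": 1},
  {"ax": 0.255,"ay": 0,"az": -0.204,"dx": 15,"dy": 0.6,"dz": 18.9,"hand": 1},
  {"ax": 0.29,"ay": 0,"az": -0.23,"dx": 17,"dy": 0.7,"dz": 21.5,"hand": 1},
  {"ax": 0.312,"ay": 0,"az": -0.249,"dx": 18.2,"dy": 0.75,"dz": 23.1,"hand": 1},
])

```text
clock: 15.0
eef_pos: [578.5, 278.7, 150.4]
tool_rot: [3.14, -0.894, 1.927]
force: [-0.1, 0.3, -1.3]
width: 63.3
gripper_force: 65.7
```

```bash
python3 - <<'E'
from h import *
p,R,st=cur();print(p,st['qpos'])
# pad position check by cork texture (local variance / low saturation) in top cam
t=get_image('top');s=get_image('scene')
for n,d in(('top',t),('scene',s)):
    im=d['pixels'];h=cv2.cvtColor(im,cv2.COLOR_RGB2HSV).astype(int)
    c=proj(d,[585,261,6]).astype(int)
    m=((h[:,:,1]<145)&(h[:,:,2]>140)&(h[:,:,1]>60)).astype(np.uint8)
    r=30;M=np.zeros_like(m);M[c[1]-r:c[1]+r,c[0]-r:c[0]+r]=m[c[1]-r:c[1]+r,c[0]-r:c[0]+r]
    M=cv2.morphologyEx(M,cv2.MORPH_CLOSE,np.ones((5,5)));k=max(cv2.findContours(M,0,2)[0],key=cv2.contourArea)
    e=cv2.fitEllipse(cv2.convexHull(k));print(n,c,e,onz(d,*e[0],6))
move(*pad(110,50))
E
```

```text
[578.46192029 278.70449374 150.38592228] [ 0.43088895  1.1432843  -1.00400296  1.56414807 -0.00989244  0.87180426
  0.14005636]
top [227 244] ((223.44036865234375, 252.33155822753906), (15.813507080078125, 28.02709197998047), 113.24661254882812) [562.08611458 272.27373536   6.        ]
scene [429 272] ((448.270751953125, 247.29486083984375), (5.552709102630615, 20.412246704101562), 61.873756408691406) [495.20995661 308.25290528   6.        ]
t 15.1 d cm [-8.21  0.01  5.88] a [-0.005 -0.005  0.006] deg 0.5
```

send_rows([
  {"ax": 0,"ay": 0,"az": 0,"dx": -0.8,"dy": 0,"dz": 0.6,"hand": 1},
  {"ax": 0,"ay": 0,"az": 0,"dx": -2.2,"dy": 0,"dz": 1.6,"hand": 1},
  {"ax": 0,"ay": 0,"az": 0,"dx": -4.0,"dy": 0,"dz": 2.9,"hand": 1},
  {"ax": 0,"ay": 0,"az": 0,"dx": -5.6,"dy": 0,"dz": 4.0,"hand": 1},
  {"ax": 0,"ay": 0,"az": 0,"dx": -7.0,"dy": 0,"dz": 5.0,"hand": 1},
  {"ax": 0,"ay": 0,"az": 0,"dx": -7.9,"dy": 0,"dz": 5.6,"hand": 1},
  {"ax": 0,"ay": 0,"az": 0,"dx": -8.2,"dy": 0,"dz": 5.9,"hand": 1},
  {"ax": 0,"ay": 0,"az": 0,"dx": -8.2,"dy": 0,"dz": 5.9,"hand": 1},
])

```text
clock: 15.9
eef_pos: [582.0, 268.9, 48.8]
tool_rot: [3.141, -0.892, 1.92]
force: [0.2, 0.3, -1.3]
width: 63.5
gripper_force: 66.0
```

```bash
python3 - <<'E'
from h import *
p,R,st=cur();print(p,st['force'])
move(*pad(110,45));move(*pad(110,42))
E
```

```text
[581.96872713 268.85422277  48.7616347 ] [ 0.20170736  0.25085141 -1.32717112]
t 15.9 d cm [0.11 0.02 0.73] a [ 0.001 -0.002 -0.   ] deg 0.1
t 15.9 d cm [-0.13  0.02  0.92] a [ 0.001 -0.002 -0.   ] deg 0.1
```

send_rows([
  {"ax": 0,"ay": 0,"az": 0,"dx": 0.0,"dy": 0,"dz": 0.4,"hand": 1},
  {"ax": 0,"ay": 0,"az": 0,"dx": -0.05,"dy": 0,"dz": 0.85,"hand": 1},
  {"ax": 0,"ay": 0,"az": 0,"dx": -0.05,"dy": 0,"dz": 0.85,"hand": 1},
])

```text
clock: 16.2
eef_pos: [579.4, 275.4, 43.6]
tool_rot: [3.14, -0.891, 1.922]
force: [-0.1, -0.5, -1.9]
width: 63.1
gripper_force: 66.0
```

send_rows([
  {"ax": 0,"ay": 0,"az": 0,"dx": -0.12,"dy": 0,"dz": 0.1,"hand": 1},
  {"ax": 0,"ay": 0,"az": 0,"dx": -0.12,"dy": 0,"dz": 0.1,"hand": 1},
])

```text
clock: 16.4
eef_pos: [580.0, 274.6, 41.7]
tool_rot: [3.14, -0.891, 1.921]
force: [-0.5, -1.2, -0.5]
width: 63.2
gripper_force: 66.0
```

send_rows([
  {"ax": 0,"ay": 0,"az": 0,"dx": -0.08,"dy": 0,"dz": 0.06,"hand": 1},
  {"ax": 0,"ay": 0,"az": 0,"dx": -0.08,"dy": 0,"dz": 0.06,"hand": 1},
])

```text
clock: 16.6
eef_pos: [580.1, 274.4, 40.6]
tool_rot: [3.14, -0.891, 1.92]
force: [-0.2, 0.3, -0.6]
width: 63.3
gripper_force: 66.0
```

send_rows([
  {"ax": 0,"ay": 0,"az": 0,"dx": -0.08,"dy": 0,"dz": 0.06,"hand": 1},
  {"ax": 0,"ay": 0,"az": 0,"dx": -0.08,"dy": 0,"dz": 0.06,"hand": 1},
])

```text
clock: 16.8
eef_pos: [580.1, 274.6, 39.9]
tool_rot: [3.14, -0.891, 1.92]
force: [0.5, -0.8, -0.4]
width: 63.4
gripper_force: 66.0
```

send_rows([
  {"ax": 0,"ay": 0,"az": 0,"dx": -0.06,"dy": 0,"dz": 0.05,"hand": 1},
  {"ax": 0,"ay": 0,"az": 0,"dx": -0.06,"dy": 0,"dz": 0.05,"hand": 1},
])

```text
clock: 17.0
eef_pos: [580.2, 274.6, 39.8]
tool_rot: [3.14, -0.892, 1.921]
force: [0.1, -2.7, 4.0]
width: 63.5
gripper_force: 66.5
```

send_rows([
  {"ax": 0,"ay": 0,"az": 0,"dx": 0,"dy": 0,"dz": 0,"hand": 0.5},
  {"ax": 0,"ay": 0,"az": 0,"dx": 0,"dy": 0,"dz": 0,"hand": 0},
  {"ax": 0,"ay": 0,"az": 0,"dx": 0,"dy": 0,"dz": 0,"hand": 0},
  {"ax": 0,"ay": 0,"az": 0,"dx": 0,"dy": 0,"dz": 0,"hand": 0},
  {"ax": 0,"ay": 0,"az": 0,"dx": 0,"dy": 0,"dz": 0,"hand": 0},
  {"ax": 0,"ay": 0,"az": 0,"dx": 0,"dy": 0,"dz": -1,"hand": 0},
  {"ax": 0,"ay": 0,"az": 0,"dx": 0,"dy": 0,"dz": -3,"hand": 0},
  {"ax": 0,"ay": 0,"az": 0,"dx": 0,"dy": 0,"dz": -6,"hand": 0},
  {"ax": 0,"ay": 0,"az": 0,"dx": 0,"dy": 0,"dz": -9,"hand": 0},
  {"ax": 0,"ay": 0,"az": 0,"dx": 0,"dy": 0,"dz": -12,"hand": 0},
])

```text
clock: 18.0
eef_pos: [612.3, 185.4, 115.6]
tool_rot: [3.14, -0.891, 1.921]
force: [0.8, -0.2, -0.7]
width: 85.7
gripper_force: 0.0
```

send_rows([
  {"ax": 0,"ay": 0,"az": 0,"dx": 2,"dy": 0,"dz": -2,"hand": 0},
  {"ax": 0,"ay": 0,"az": 0,"dx": 5,"dy": 0,"dz": -3,"hand": 0},
  {"ax": 0,"ay": 0,"az": 0,"dx": 8,"dy": 0,"dz": -4,"hand": 0},
  {"ax": 0,"ay": 0,"az": 0,"dx": 8,"dy": 0,"dz": -4,"hand": 0},
  {"ax": 0,"ay": 0,"az": 0,"dx": 8,"dy": 0,"dz": -4,"hand": 0},
])

```text
clock: 18.5
eef_pos: [605.5, 204.5, 202.5]
tool_rot: [3.138, -0.889, 1.923]
force: [0.1, -0.6, -0.5]
width: 85.6
gripper_force: 0.0
```

```bash
python3 - <<'E'
from h import *
p,R,st=cur();print(p,st['force'],st['width'])
t=get_image('top');s=get_image('scene')
for n,d in(('top',t),('scene',s)):
    h=cv2.cvtColor(d['pixels'],cv2.COLOR_RGB2HSV).astype(int)
    c=proj(d,[582,259,86]).astype(int);r=25
    M=np.zeros(h.shape[:2],np.uint8);sl=np.s_[c[1]-r:c[1]+r,c[0]-r:c[0]+r]
    M[sl]=(h[sl][:,:,1]<60)&(h[sl][:,:,2]>120)
    k=max(cv2.findContours(M,0,2)[0],key=cv2.contourArea);e=cv2.fitEllipse(k);print(n,c,e,onz(d,*e[0],86).round(1))
# dark spots on the slab in the top view
g=t['pixels'].mean(2);q=np.array([onz(t,u,v,34)[:2] for v in range(205,300) for u in range(285,375) if g[v,u]<150])
print(q[(abs(q-[555,-27])<90).all(1)].round(0).tolist())
E
```

```text
[605.50981406 204.47343523 202.51584044] [ 0.12472658 -0.55486245 -0.50478994] 85.62412654814531
top [222 240] ((221.36569213867188, 239.94046020507812), (23.269798278808594, 23.903905868530273), 62.235008239746094) [583.6 261.2  86. ]
scene [433 248] ((436.4945373535156, 253.78843688964844), (24.013952255249023, 33.496543884277344), 151.9914093017578) [599.1 265.7  86. ]
[[645.0, -112.0], [645.0, -115.0], [643.0, 62.0], [643.0, 59.0], [643.0, 56.0], [643.0, 54.0], [643.0, 51.0], [643.0, 48.0], [643.0, 45.0], [643.0, 42.0], [643.0, 40.0], [643.0, 37.0], [643.0, 34.0], [643.0, 31.0], [643.0, 28.0], [643.0, 20.0], [643.0, 17.0], [643.0, 14.0], [643.0, 12.0], [643.0, 9.0], [643.0, 6.0], [643.0, 3.0], [643.0, 0.0], [643.0, -2.0], [643.0, -5.0], [643.0, -8.0], [643.0, -11.0], [643.0, -14.0], [643.0, -16.0], [643.0, -19.0], [643.0, -22.0], [643.0, -25.0], [643.0, -28.0], [642.0, -31.0], [642.0, -33.0], [642.0, -36.0], [642.0, -39.0], [642.0, -42.0], [642.0, -45.0], [642.0, -47.0], [642.0, -50.0], [642.0, -53.0], [642.0, -56.0], [642.0, -59.0], [642.0, -61.0], [642.0, -64.0], [642.0, -67.0]
[... 23044 characters left out ...]
[544.0, -5.0], [544.0, -8.0], [544.0, -10.0], [544.0, -13.0], [543.0, -16.0], [543.0, -19.0], [543.0, -21.0], [541.0, 31.0], [541.0, 28.0], [541.0, 26.0], [541.0, 23.0], [541.0, 20.0], [541.0, 17.0], [541.0, 15.0], [541.0, 12.0], [541.0, 9.0], [541.0, 6.0], [541.0, 3.0], [541.0, 1.0], [541.0, -2.0], [541.0, -5.0], [541.0, -8.0], [541.0, -10.0], [538.0, 28.0], [538.0, 26.0], [538.0, 23.0], [538.0, 20.0], [538.0, 17.0], [538.0, 15.0], [538.0, 12.0], [538.0, 9.0], [538.0, 6.0], [538.0, 3.0], [538.0, 1.0], [538.0, -2.0], [538.0, -5.0], [535.0, 26.0], [535.0, 23.0], [535.0, 20.0], [535.0, 17.0], [535.0, 15.0], [535.0, 12.0], [535.0, 9.0], [535.0, 6.0], [533.0, 23.0], [533.0, 20.0], [533.0, 17.0]]
```

```bash
python3 -c "
from cell import *
print(finish_job())"
```

```text
the job is handed in; nothing more can be done
None
```

The job is handed in at about 19 s of 58 s, with no verdict returned: the cup stands released, mouth down, within about 5 mm of the pad's centre; after the lift the scene image showed the nuts in one cluster within about 30 mm of the slab's middle, though I could not count all six.

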